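# Change over the equipment trays

### The job

The class has finished with the reagent bottles and now needs the test tubes: push the red tray fully home into its frame, and draw the blue tray out as far as its stop by hooking a fingertip behind its front wall. Take nothing in a grip and lift nothing; slide both trays gently so that the rack and the bottles stay standing, and do not touch them or the things lying on the bench.

Things in the scene. Friction and masses are not known exactly. Their poses are not given: they have to be found in the camera images.
- blue_frame: grey steel-tube bench frame, 390 deep (x) x 356 wide (y) x 196 mm high, fixed; its open-topped upper tier carries the BLUE tray with the test-tube rack, its lower tier a shut clear tray (leave it). Origin: below the middle of its front posts, 4 mm above the bench. -x points out of its front, the way the tray slides out (towards the robot); z up. The two frames stand side by side, either way round, centres 380 mm apart.
- blue_tray (a joint): how far the BLUE tray with the test-tube rack is out along its level runners (frame's -x), in m: 0 fully home, 0.16 at its outward stop; it stays where left and takes 2.5 N of friction (plus 12 N per m/s) to move. Tray 427 deep x 312 wide x 75 mm tall, open on top; underside 119 mm, rim 194 mm above the bench; floor 3 mm thick.
- blue_wall (a point): front wall of the blue tray, behind the finger lip: 4 mm thick, 274 mm wide, 70 mm deep inside; a fingertip lowered into the tray hooks it from behind. Point: middle of the top edge of its inner (rear) face, 192.5 mm above the bench; moves with the tray. Axes as the frame's: -x outward, y along the wall, z up. The tray is empty for 90 mm behind it.
- blue_front (a point): finger lip of the blue tray: flange reaching 23.5 mm forward of the front wall, 306 mm wide, 1.5 mm above the wall's edge, turned down into an apron 250 mm wide, 36 tall, 3 thick, with a blank white label. Point: middle of the apron's front face, 176 mm above the bench, 27.5 mm outward of the wall's point. Axes as the frame's; pushing it along +x sends the tray home.
- red_frame: grey steel-tube bench frame, 390 deep (x) x 356 wide (y) x 196 mm high, fixed; its open-topped upper tier carries the RED tray with the two reagent bottles, its lower tier a shut clear tray (leave it). Origin: below the middle of its front posts, 4 mm above the bench. -x points out of its front, the way the tray slides out (towards the robot); z up. The two frames stand side by side, either way round, centres 380 mm apart.
- red_tray (a joint): how far the RED tray with the two reagent bottles is out along its level runners (frame's -x), in m: 0 fully home, 0.16 at its outward stop; it stays where left and takes 2.5 N of friction (plus 12 N per m/s) to move. Tray 427 deep x 312 wide x 75 mm tall, open on top; underside 119 mm, rim 194 mm above the bench; floor 3 mm thick.
- red_wall (a point): front wall of the red tray, behind the finger lip: 4 mm thick, 274 mm wide, 70 mm deep inside; a fingertip lowered into the tray hooks it from behind. Point: middle of the top edge of its inner (rear) face, 192.5 mm above the bench; moves with the tray. Axes as the frame's: -x outward, y along the wall, z up. The tray is empty for 90 mm behind it.
- red_front (a point): finger lip of the red tray: flange reaching 23.5 mm forward of the front wall, 306 mm wide, 1.5 mm above the wall's edge, turned down into an apron 250 mm wide, 36 tall, 3 thick, with a blank white label. Point: middle of the apron's front face, 176 mm above the bench, 27.5 mm outward of the wall's point. Axes as the frame's; pushing it along +x sends the tray home.
- rack: white plastic test-tube rack, 68 x 230 x 72 mm, with five glass tubes that rise to 151 mm, standing loose in the blue tray, its length (y axis) across the tray. Origin: centre of its underside.
- bottle_a: amber reagent bottle, 62 mm diameter, 135 mm tall, black cap, standing loose in the red tray. Origin: centre of its underside, z up.
- bottle_b: green reagent bottle, 62 mm diameter, 125 mm tall, white cap, standing loose in the red tray. Origin: centre of its underside, z up.
- lamp: glass spirit lamp, 72 mm diameter, 78 mm tall, standing loose on the open bench in front and to the left of the frames. Origin: centre of its underside.
- clamp: steel retort-stand clamp with a rod along its y axis, about 225 x 60 x 20 mm, lying loose on the bench between the robot and the frames. Origin: under the rod near the clamp's body.
There are look-alikes about, which are no part of the job. What is shaped like the bottle_b but yellow is not meant.

How it is judged:
On the way:
1. the blue tray comes out with a finger behind its front wall (value of joint blue_tray above 0.05 m and contact force between the fingers and blue_tray_c0 above 0.5 N), for 0.1 s.
At the end, for the whole second after the job is handed in: The blue tray is out at its stop (within 12 mm), the red tray is fully home (within 8 mm), both at rest; the rack stands upright in the blue tray and both bottles stand upright in the red one; the lamp and the clamp lie where they were (within 20 mm) (value of joint blue_tray above 0.148 m and value of joint red_tray below 0.008 m and velocity of joint blue_tray between -0.01 and 0.01 m/s and velocity of joint red_tray between -0.01 and 0.01 m/s and angle between each of rack, bottle_a, bottle_b's own z axis and vertical below 0.15 rad and linear speed of each of rack, bottle_a, bottle_b below 0.02 m/s and z of rack in the frame of blue_wall between -0.08 and -0.06 m and z of bottle_a in the frame of red_wall between -0.08 and -0.06 m and z of bottle_b in the frame of red_wall between -0.08 and -0.06 m and distance of each of lamp, clamp from where it was at the start of the episode below 0.02 m); the robot touches nothing.
It fails at once if the lip of the blue tray is pinched: fingers bear on its front wall and on its front apron at once (contact force between the fingers and blue_tray_c0 above 2 N and contact force between the fingers and blue_tray_c1 above 2 N).
It fails at once if the lip of the red tray is pinched: fingers bear on its front wall and on its front apron at once (contact force between the fingers and red_tray_c0 above 2 N and contact force between the fingers and red_tray_c1 above 2 N).
It fails at once if the rack or a bottle is lifted or tips over (angle between any of rack, bottle_a, bottle_b's own z axis and vertical above 0.35 rad or z of rack in the frame of blue_wall above -0.045 m or z of any of bottle_a, bottle_b in the frame of red_wall above -0.045 m).
It fails at once if the robot touches the rack or a bottle (contact force between any of the fingers, the arm and rack above 0.5 N or contact force between any of the fingers, the arm and bottle_a above 0.5 N or contact force between any of the fingers, the arm and bottle_b above 0.5 N).
It fails at once if the spirit lamp or the clamp on the bench is touched or moved (contact force between any of the fingers, the arm and lamp above 0.5 N or contact force between any of the fingers, the arm and clamp above 0.5 N or distance of any of lamp, clamp from where it was at the start of the episode above 0.02 m).
It also fails if it takes over 58 s, if anything falls off the work surface, if the arm or the gripper's body presses on something with over 40 N, if the wrist force passes 120 N, or if a joint passes its speed limit or range.

### The arm

A 7-joint arm with a two-finger parallel gripper is mounted at the origin on the work surface. World frame = base frame: x ahead of the robot, y to its left, z up, the work surface at z = 0. Lengths are in m, angles in rad, forces in N, time in s.
With the tool pointing down it reaches from about 0.35 to 0.9 m from the base axis. Payload 8.1 kg.
Tool frame: the origin (TCP) lies at the centre of the arm's flange, where the gripper is bolted on; the fingertips stand 178 mm ahead of it and the grasp point (between the pads) lies 159 mm ahead of it; z points along the fingers, y is the line along which they close (so a half turn about z gives the same grasp; the last joint's range is limited). The gripper opens to 92 mm and grips with 3 to 60 N. Pads are 19 mm wide; open, the fingers measure 130 mm over their backs; the gripper's body (75 mm by 190 mm) begins 47 mm behind the grasp point.
Start: joints at [-1.322, 0.434, 0.025, 1.573, -0.012, 1.134, -0.075], TCP at [0.215, 0.587, 0.405] pointing down, gripper open.
Joint ranges: [-2.62, 2.62], [-0.44, 2.09], [-1.27, 1.32], [0.08, 2.57], [-1.32, 4.46], [0.12, 2], [-2.74, 2.74]. Speed limits (rad/s): [2.22, 2.22, 3.01, 3.01, 3.14, 3.14, 3.14].

### API

Orientations are given as a rotation vector (axis times angle).
In Python, from cell import arm gives the robot as it stands. The module is installed in compiled form; this text tells all that it offers.
- The arm moves only by the shell command python3 -m inch 'ROWS' [FORCE]. ROWS is text: rows parted by semicolons, each of 5 numbers parted by spaces: the shift along the tool's x, y, z in m, then the turn about the tool's z in rad, then the finger opening in m, from 0 to 0.0918. In form: x y z roll fingers; .... A call has 1 to 5 rows; each row is the pose to reach, as a shift and turn from the pose commanded when the call began, along the tool's axes at that moment; what a row does not reach only later rows make up. A row lasts 1/10 s, in which the tool goes at most 50 mm and 8.59 degrees, less where a joint would pass 70% of its speed; a pose out of reach is approached as far as the arm can. A call with a gripper value outside its range is refused whole. The fingers move at their own pace and stop on an object; FORCE is the grip in N (left out, the last holds). Time passes only in rows, so rows that repeat a pose let the fingers close. It gives the time, the measured TCP pose, the force, the opening and the grip force at its end, in the units of the state.
- arm.observe(): the state, without advancing time (a new reading comes with each control period).
- arm.get_image(name): name is "side" or "top"; returns the picture (420x560x3 uint8, red, green, blue); there is no depth.
- arm.get_calibration(name): a dict with "intrinsics" (3x3 intrinsics, pixels), "pose" (4x4, takes a point from camera to world coordinates). Camera axes: x right, y up, looking along -z (the intrinsics and any distortion apply to the point x, -y, -z); pixel columns grow to the right and rows downward; lengths in m; the calibration is good to about 2 mm. A picture is of the moment at which its call begins. get_calibration takes no time and is no camera call.
- arm.sign_off(): hands the job in; it is judged then, once.
Trained networks look in the newest picture that a camera, given by its name, has taken for a name from the list of things; names that differ only in an ending like _2 or _b are one class to them, and where a whole thing is asked for, a point or a joint stands for the part that bears it (a point fixed in the world has none). Each returns a list of dicts, best first, with "conf" (0 to 1); they miss things now and then, are a little off and sometimes report something else, mostly with a low value. They report only what shows in the picture. A call takes as long as a camera call. They do not tell look-alikes from the thing itself.
- arm.look_for(camera, query): "point" ([row, column] in pixels, amid what is visible of it).
- arm.silhouettes(camera, query): "region" (420x560 bool, what is visible of it) and "point" ([row, column] in pixels, amid what is visible of it).
- arm.place_of(camera, query): "point" ([row, column] in pixels: a listed point, or the origin of a listed thing).
The state is a dict: "clock": time; "joints": joint angles; "dq": joint speeds; "joint_efforts": joint torques, N m; "position": TCP position; "ee_rot": TCP orientation; "force": force on the tool from outside, world axes, zero at the start; "ft_torque": the same for the moment, N m; "width": opening from 0.0 (shut) to 1.0 (fully open); "gripper_force": force on a finger pad.
Only numpy, scipy, OpenCV 4.12 (cv2) and the standard library are available. Lean on these libraries where they do the work, as an engineer would, in place of code of your own. Each camera call takes 0.05 s, during which the arm holds its last target. There are 200 camera calls.

## Working session

There is one attempt and no reset: what is moved stays moved. The work goes in short steps, Python scripts to look and compute and a shell command to move; the robot and the scene stay as the last step left them, time stands still between calls to the robot, and variables do not carry over. Pictures are saved under pics/ and viewed, at most 10 in all, crops included, and the job is handed in when it is done.

```bash
mkdir -p pics; cat > h.py <<'E'
import numpy as np, cv2
from cell import arm
from scipy.spatial.transform import Rotation as R
def px2w(cam,p,z):
    c=arm.get_calibration(cam);K=np.array(c["intrinsics"]);T=np.array(c["pose"])
    d=np.linalg.inv(K)@[p[1],p[0],1]; d=T[:3,:3]@[d[0],-d[1],-d[2]]; o=T[:3,3]
    return o+d*(z-o[2])/d[2]
def w2px(cam,w):
    c=arm.get_calibration(cam);K=np.array(c["intrinsics"]);T=np.array(c["pose"])
    q=T[:3,:3].T@(np.array(w)-T[:3,3]);u=K@[q[0],-q[1],-q[2]];return (u[:2]/u[2])[::-1]
def save(cam,n): cv2.imwrite(f"pics/{n}.png",arm.get_image(cam)[:,:,::-1])
E
python3 - <<'E'
from h import *
np.set_printoptions(precision=3,suppress=True)
for c in("top","side"):
    save(c,c+"0"); print(c,arm.get_calibration(c))
    for q,z in (("blue_wall",.1925),("blue_front",.176),("red_wall",.1925),("red_front",.176),("blue_frame",.004),("red_frame",.004),("lamp",0),("clamp",0),("rack",.122),("bottle_a",.122),("bottle_b",.122)):
        for r in arm.place_of(c,q)[:3]: print(q,round(r["conf"],2),np.round(r["point"]),px2w(c,r["point"],z))
s=arm.observe();print(s["clock"],s["position"],R.from_rotvec(s["ee_rot"]).as_matrix(),s["width"],s["force"])
E
```

```text
top {'intrinsics': array([[436.34 ,   0.   , 279.891],
       [  0.   , 436.34 , 217.207],
       [  0.   ,   0.   ,   1.   ]]), 'pose': array([[ 0.001,  0.993, -0.115,  0.391],
       [-1.   ,  0.002,  0.011,  0.136],
       [ 0.011,  0.115,  0.993,  1.343],
       [ 0.   ,  0.   ,  0.   ,  1.   ]])}
blue_wall 0.74 [193. 413.] [ 0.59  -0.234  0.193]
blue_front 0.74 [207. 415.] [ 0.556 -0.244  0.176]
red_wall 0.92 [241. 278.] [0.461 0.128 0.193]
red_wall 0.33 [180. 254.] [0.626 0.193 0.193]
red_front 0.69 [254. 275.] [0.428 0.135 0.176]
red_front 0.54 [254. 347.] [ 0.427 -0.055  0.176]
blue_frame 0.63 [204. 398.] [ 0.588 -0.247  0.004]
lamp 0.82 [280. 143.] [0.354 0.537 0.   ]
clamp 0.58 [256. 342.] [ 0.427 -0.07   0.   ]
rack 0.66 [143. 405.] [ 0.748 -0.237  0.122]
bottle_a 0.87 [268. 264.] [0.39  0.166 0.122]
bottle_a 0.73 [153. 292.] [0.717 0.088 0.122]
bottle_b 0.87 [268. 264.] [0.39  0.166 0.122]
bottle_b 0.73 [153. 292.] [0.717 0.088 0.122]
side {'intrinsics': array([[451.322,   0.   , 274.203],
       [  0.   , 451.322, 206.482],
       [  0.   ,   0.   ,   1.   ]]), 'pose': a
[... 404 characters left out ...]
176]
blue_frame 0.73 [319. 359.] [ 0.588 -0.228  0.004]
red_frame 0.98 [240. 282.] [0.573 0.128 0.004]
red_frame 0.21 [262. 419.] [ 0.863 -0.137  0.004]
lamp 0.87 [192. 172.] [0.367 0.545 0.   ]
clamp 0.81 [299. 269.] [ 0.426 -0.067  0.   ]
rack 0.84 [264. 418.] [ 0.738 -0.234  0.122]
bottle_a 0.96 [187. 291.] [0.646 0.209 0.122]
bottle_a 0.88 [249. 222.] [0.348 0.031 0.122]
bottle_a 0.85 [202. 332.] [0.709 0.083 0.122]
bottle_b 0.96 [187. 291.] [0.646 0.209 0.122]
bottle_b 0.88 [249. 222.] [0.348 0.031 0.122]
bottle_b 0.85 [202. 332.] [0.709 0.083 0.122]
1.2 [0.215 0.587 0.405] [[-0.939  0.345  0.   ]
 [ 0.345  0.939  0.   ]
 [-0.     0.    -1.   ]] 0.9989644329824477 [ 0.698  0.548 -0.271]
```

View pics/top0.png

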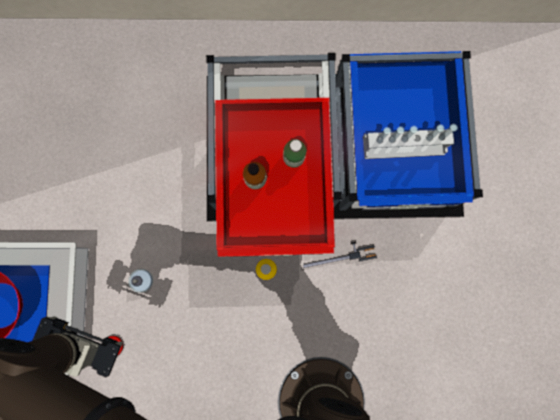

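View pics/side0.png

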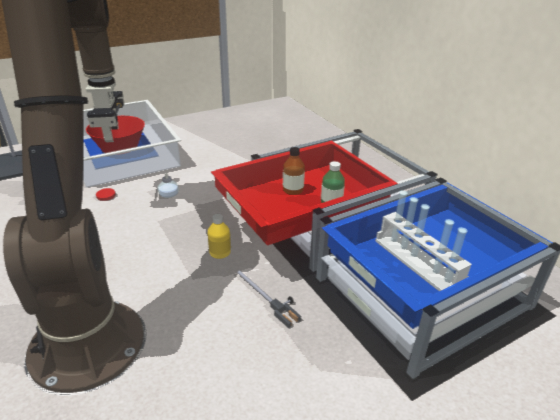

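The top view shows the red tray on the left, drawn out (front edge about row 252, cols 217–333). The blue tray is on the right and home (front about row 203, cols 360–473). The yellow look-alike is on the bench at (268,264), the clamp at (256,345) and the lamp at (280,140). The side view agrees, and both frames have a yaw of about 1.5°.

I'll push the red tray first, with the fingers closed.

```bash
python3 -m inch '-0.03 -0.036 0 -0.1 0; -0.06 -0.073 0 -0.2 0; -0.09 -0.11 0 -0.3 0; -0.12 -0.146 0 -0.38 0; -0.15 -0.183 0 -0.38 0' 20
cat > go.py <<'E'
import sys
from h import *
s=arm.observe();M=R.from_rotvec(s["ee_rot"]).as_matrix();t=np.array([float(a) for a in sys.argv[1:4]])
np.set_printoptions(precision=4,suppress=True)
print(s["clock"],s["position"],"F",s["force"],"w",s["width"],"yaw_y",np.degrees(np.arctan2(M[1,1],M[0,1])),"\nshift",M.T@(t-s["position"]))
E
python3 go.py 0.37 0.133 0.348
```

```text
clock: 1.7
position: [0.2935, 0.3614, 0.4049]
ee_rot: [-0.049, 3.141, 0.001]
force: [0.8, 0.6, -0.3]
width: 0.611
gripper_force: 0.0
1.7 [0.2935 0.3614 0.4049] F [ 0.7598  0.6083 -0.3186] w 0.6108521627955211 yaw_y 91.77905434767227 
shift [-0.0693 -0.2307  0.0568]
```

```bash
python3 -m inch '-0.01 -0.046 0 0 0; -0.025 -0.092 0 0 0; -0.04 -0.138 0 0 0; -0.05 -0.184 0 0 0; -0.055 -0.231 0 0 0'
python3 -m inch '0 0 0.02 0 0; 0 0 0.04 0 0; 0 0 0.057 0 0; 0 0 0.057 0 0'
python3 - <<'E'
from h import *
np.set_printoptions(precision=3,suppress=True)
save("side","s1")
for q,z in (("red_front",.176),("red_wall",.1925)):
  for c in("top","side"):
    arm.get_image(c)
    for r in arm.place_of(c,q)[:2]: print(c,q,round(r["conf"],2),px2w(c,r["point"],z))
E
python3 go.py 0.40 0.133 0.348
```

```text
clock: 2.2
position: [0.3551, 0.132, 0.4051]
ee_rot: [-0.043, 3.14, 0.001]
force: [1.0, -0.7, -0.6]
width: 0.177
gripper_force: 0.0
clock: 2.6
position: [0.354, 0.1335, 0.3465]
ee_rot: [0.044, -3.139, 0.002]
force: [0.2, 0.3, -0.1]
width: 0.007
gripper_force: 0.0
top red_front 0.78 [0.427 0.132 0.176]
side red_front 0.87 [0.418 0.126 0.176]
top red_wall 0.9 [0.455 0.13  0.193]
top red_wall 0.35 [0.688 0.085 0.193]
side red_wall 0.63 [0.46  0.141 0.193]
3.05 [0.3547 0.134  0.3482] F [-0.8017  0.4967 -0.0266] w 0.00407430917863239 yaw_y 91.61958854720706 
shift [-0.0452 -0.0023  0.0002]
```

View pics/s1.png

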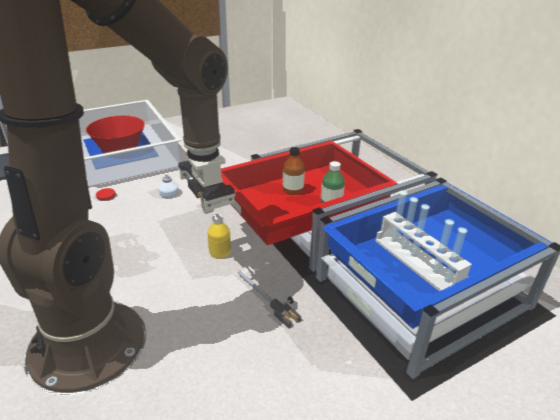

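The closed fingers stand in front of the red apron at about (205,215), clear of the yellow bottle. Now I'll push slowly.

```bash
python3 -m inch '-0.015 0 0 0 0; -0.03 0 0 0 0; -0.04 0 0 0 0; -0.048 0 0 0 0; -0.056 0 0 0 0'
python3 -m inch '-0.005 0 0 0 0; -0.012 0 0 0 0; -0.02 0 0 0 0; -0.028 0 0 0 0; -0.036 0 0 0 0'
python3 -m inch '-0.008 0 0 0 0; -0.016 0 0 0 0; -0.024 0 0 0 0; -0.032 0 0 0 0; -0.04 0 0 0 0'
python3 -m inch '-0.008 0 0 0 0; -0.016 0 0 0 0; -0.022 0 0 0 0; -0.027 0 0 0 0; -0.03 0 0 0 0'
python3 go.py 0.55 0.14 .348
```

```text
clock: 3.55
position: [0.4114, 0.1354, 0.3475]
ee_rot: [0.044, -3.141, 0.001]
force: [0.1, 0.5, 1.1]
width: 0.004
gripper_force: 0.0
clock: 4.05
position: [0.4469, 0.1364, 0.3474]
ee_rot: [0.044, -3.14, 0.0]
force: [-4.1, -0.4, -1.3]
width: 0.005
gripper_force: 1.7
clock: 4.55
position: [0.4872, 0.1375, 0.3476]
ee_rot: [0.044, -3.141, 0.0]
force: [-3.3, -1.1, -2.2]
width: 0.006
gripper_force: 1.7
clock: 5.05
position: [0.5171, 0.1384, 0.3479]
ee_rot: [-0.044, 3.141, 0.0]
force: [-1.8, -0.6, -0.3]
width: 0.005
gripper_force: 1.4
5.05 [0.5171 0.1384 0.3479] F [-1.8226 -0.6191 -0.324 ] w 0.004661334490398621 yaw_y 91.604875441518 
shift [-0.0329  0.0006 -0.0001]
```

```bash
python3 -m inch '-0.004 0 0 0 0; -0.009 0 0 0 0; -0.014 0 0 0 0; -0.017 0 0 0 0; -0.02 0 0 0 0'
python3 -m inch '-0.002 0 0 0 0; -0.004 0 0 0 0; -0.006 0 0 0 0; -0.008 0 0 0 0'
python3 - <<'E'
from h import *
np.set_printoptions(precision=3,suppress=True)
for q,z in (("red_front",.176),("red_wall",.1925),("red_frame",.004),("blue_frame",.004),("blue_wall",.1925)):
  for c in("top","side"):
    arm.get_image(c)
    for r in arm.place_of(c,q)[:2]: print(c,q,round(r["conf"],2),px2w(c,r["point"],z))
E
```

```text
clock: 5.55
position: [0.5369, 0.139, 0.3479]
ee_rot: [-0.044, 3.141, 0.0]
force: [-1.8, -0.7, -0.0]
width: 0.006
gripper_force: 1.4
clock: 5.95
position: [0.5447, 0.1392, 0.3479]
ee_rot: [-0.044, 3.141, 0.0]
force: [-3.1, -0.8, 2.2]
width: 0.004
gripper_force: 1.4
top red_front 0.29 [ 0.422 -0.05   0.176]
side red_front 0.64 [0.553 0.137 0.176]
side red_wall 0.62 [0.579 0.142 0.193]
side red_frame 0.66 [0.567 0.146 0.004]
top blue_frame 0.7 [ 0.594 -0.244  0.004]
top blue_frame 0.5 [0.81  0.211 0.004]
side blue_frame 0.81 [ 0.59  -0.236  0.004]
top blue_wall 0.82 [ 0.587 -0.241  0.193]
side blue_wall 0.55 [ 0.585 -0.237  0.193]
```

```bash
python3 -m inch '-0.002 0 0 0 0; -0.004 0 0 0 0; -0.006 0 0 0 0; -0.008 0 0 0 0; -0.008 0 0 0 0'
python3 -m inch '-0.002 0 0 0 0; -0.004 0 0 0 0; -0.006 0 0 0 0; -0.006 0 0 0 0'
```

```text
clock: 7.45
position: [0.5509, 0.1395, 0.3474]
ee_rot: [0.045, -3.136, 0.001]
force: [-13.5, -0.4, 8.7]
width: 0.004
gripper_force: 6.4
clock: 7.85
position: [0.5529, 0.1396, 0.3471]
ee_rot: [0.046, -3.124, 0.001]
force: [-37.2, -2.7, 30.6]
width: 0.007
gripper_force: 19.2
```

The force jump shows the red tray is against its stop. I'll back off, rise and move to the blue tray.

```bash
python3 -m inch '0.02 0 0 0 0; 0.05 0 0 0 0; 0.08 0 0 0 0; 0.09 0 -0.04 0 0; 0.09 -0.01 -0.075 0 0'
python3 -m inch '-0.01 -0.048 0 0 0; -0.02 -0.096 0 0 0; -0.03 -0.144 0 0 0; -0.04 -0.192 0 0 0; -0.05 -0.24 0 0 0'
python3 go.py 0.625 -0.238 0.42
```

```text
clock: 8.35
position: [0.4673, 0.128, 0.4234]
ee_rot: [0.048, -3.14, -0.0]
force: [0.5, 0.3, 0.0]
width: 0.003
gripper_force: 0.0
clock: 8.85
position: [0.526, -0.1135, 0.4231]
ee_rot: [-0.045, 3.14, -0.0]
force: [1.5, 0.7, 0.5]
width: 0.008
gripper_force: 0.0
8.85 [ 0.526  -0.1135  0.4231] F [1.542  0.6951 0.5195] w 0.00809946470404149 yaw_y 91.63010500922324 
shift [-0.0954 -0.1273  0.0033]
```

```bash
python3 -m inch '-0.025 -0.035 0 0 0; -0.05 -0.07 0 0 0; -0.075 -0.105 0 0 0; -0.096 -0.127 0 0 0; -0.096 -0.127 0 0 0'
python3 go.py 0.625 -0.238 0.338
python3 - <<'E'
from h import *
np.set_printoptions(precision=3,suppress=True)
save("side","s2"); save("top","t2")
for q,z in (("blue_wall",.1925),("blue_front",.176),("red_front",.176),("rack",.122)):
  for c in("top","side"):
    for r in arm.place_of(c,q)[:2]: print(c,q,round(r["conf"],2),px2w(c,r["point"],z))
E
```

```text
clock: 9.35
position: [0.6266, -0.2394, 0.4218]
ee_rot: [-0.039, 3.141, -0.005]
force: [0.4, -0.4, 0.5]
width: 0.009
gripper_force: 0.0
9.35 [ 0.6266 -0.2394  0.4218] F [ 0.4035 -0.3502  0.5295] w 0.008788765613906069 yaw_y 91.41343234672853 
shift [0.0016 0.0017 0.0838]
top blue_wall 0.73 [ 0.59  -0.243  0.193]
side blue_wall 0.7 [ 0.593 -0.244  0.193]
side blue_wall 0.54 [ 0.465 -0.356  0.193]
top blue_front 0.68 [ 0.551 -0.234  0.176]
top blue_front 0.48 [ 0.572 -0.191  0.176]
side blue_front 0.86 [ 0.56  -0.247  0.176]
top red_front 0.89 [0.556 0.139 0.176]
side red_front 0.71 [0.556 0.142 0.176]
top rack 0.69 [ 0.742 -0.239  0.122]
side rack 0.8 [ 0.737 -0.236  0.122]
```

View pics/s2.png

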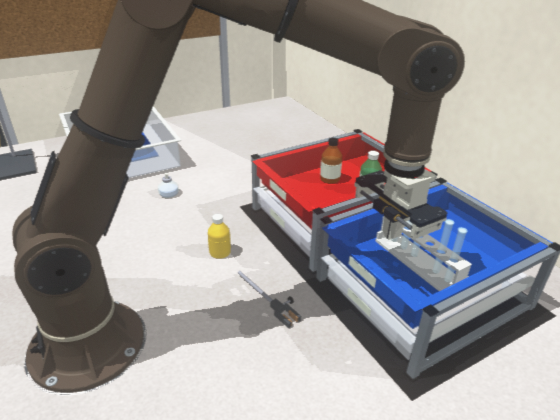

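View pics/t2.png

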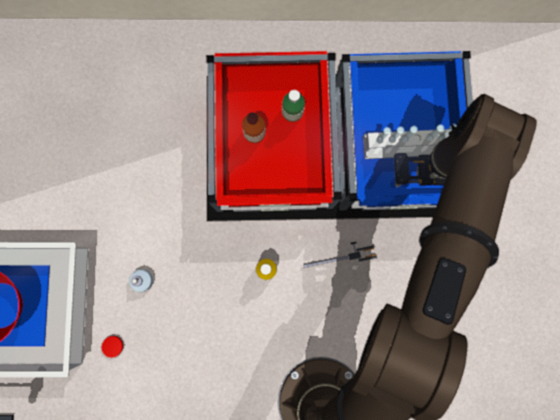

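The red tray is home with both bottles upright. The closed fingers hang above the blue tray, between its front wall and the rack (side view about (240,390)), clear of the tubes. I'll lower behind the wall and draw the tray out.

```bash
python3 -m inch '0.004 0 0.025 0 0; 0.004 0 0.05 0 0; 0.004 0 0.075 0 0; 0.004 0 0.088 0 0; 0.004 0 0.088 0 0'
python3 -m inch '0.004 0 0 0 0; 0.01 0 0 0 0; 0.016 0 0 0 0; 0.022 0 0 0 0; 0.028 0 0 0 0'
```

```text
clock: 10.35
position: [0.6206, -0.2353, 0.3331]
ee_rot: [0.044, -3.138, -0.002]
force: [0.3, -0.0, 0.0]
width: 0.004
gripper_force: 0.0
clock: 10.85
position: [0.5931, -0.2368, 0.3357]
ee_rot: [-0.044, 3.139, -0.001]
force: [2.7, -1.3, 1.2]
width: 0.002
gripper_force: 1.6
```

```bash
python3 -m inch '0.007 0 0 0 0; 0.014 0 0 0 0; 0.022 0 0 0 0; 0.03 0 0 0 0; 0.038 0 0 0 0'
python3 -m inch '0.008 0 0 0 0; 0.016 0 0 0 0; 0.024 0 0 0 0; 0.032 0 0 0 0; 0.04 0 0 0 0'
python3 -m inch '0.008 0 0 0 0; 0.016 0 0 0 0; 0.022 0 0 0 0; 0.027 0 0 0 0; 0.032 0 0 0 0'
python3 -m inch '0.004 0 0 0 0; 0.008 0 0 0 0; 0.012 0 0 0 0; 0.015 0 0 0 0; 0.018 0 0 0 0'
```

```text
clock: 11.35
position: [0.5545, -0.2377, 0.3348]
ee_rot: [-0.044, 3.141, -0.0]
force: [3.3, -1.6, 3.0]
width: 0.006
gripper_force: 1.7
clock: 11.85
position: [0.5144, -0.2388, 0.3346]
ee_rot: [0.044, -3.141, 0.0]
force: [3.0, -3.4, 1.2]
width: 0.007
gripper_force: 1.7
clock: 12.35
position: [0.4827, -0.2396, 0.3346]
ee_rot: [0.044, -3.141, -0.0]
force: [3.1, -2.7, -0.4]
width: 0.006
gripper_force: 1.5
clock: 12.85
position: [0.4649, -0.2401, 0.3347]
ee_rot: [0.044, -3.141, -0.0]
force: [3.4, -2.3, -1.0]
width: 0.008
gripper_force: 1.4
```

```bash
python3 -m inch '0.003 0 0 0 0; 0.006 0 0 0 0; 0.009 0 0 0 0; 0.012 0 0 0 0; 0.014 0 0 0 0'
python3 -m inch '0.002 0 0 0 0; 0.004 0 0 0 0; 0.006 0 0 0 0; 0.006 0 0 0 0'
```

```text
clock: 13.35
position: [0.4508, -0.2406, 0.3347]
ee_rot: [0.044, -3.141, -0.0]
force: [2.9, -1.0, -1.6]
width: 0.008
gripper_force: 1.3
clock: 13.75
position: [0.4457, -0.2406, 0.3349]
ee_rot: [-0.045, 3.14, -0.001]
force: [6.2, -1.8, -3.9]
width: 0.005
gripper_force: 3.0
```

```bash
python3 -m inch '0.002 0 0 0 0; 0.004 0 0 0 0; 0.006 0 0 0 0; 0.006 0 0 0 0'
```

```text
clock: 14.15
position: [0.4441, -0.2401, 0.3356]
ee_rot: [-0.049, 3.13, -0.005]
force: [28.7, -2.7, -19.8]
width: 0.007
gripper_force: 13.7
```

The blue tray is at its stop. I'll back off from the wall, rise and check.

```bash
python3 -m inch '-0.01 0 0 0 0; -0.025 0 0 0 0; -0.025 0 -0.03 0 0; -0.025 0 -0.07 0 0; -0.025 0 -0.11 0 0'
python3 -m inch '0.03 0 0 0 0; 0.07 0 0 0 0; 0.09 0 0 0 0; 0.09 0 0 0 0'
python3 - <<'E'
from h import *
np.set_printoptions(precision=3,suppress=True)
save("side","s3")
for q,z in (("blue_wall",.1925),("blue_front",.176),("red_front",.176),("rack",.122),("lamp",0),("clamp",0)):
    arm.get_image("top")
    for c in("top","side"):
        for r in arm.place_of(c,q)[:1]: print(c,q,round(r["conf"],2),px2w(c,r["point"],z))
s=arm.observe();print(s["clock"],s["position"],s["force"],s["dq"])
E
```

```text
clock: 14.65
position: [0.4633, -0.2399, 0.4453]
ee_rot: [0.043, -3.138, -0.002]
force: [1.0, -0.7, -0.5]
width: 0.002
gripper_force: 0.0
clock: 15.05
position: [0.3709, -0.2431, 0.4446]
ee_rot: [0.04, -3.14, -0.003]
force: [0.5, -0.1, 0.1]
width: 0.006
gripper_force: 0.0
top blue_wall 0.77 [ 0.427 -0.248  0.193]
side blue_wall 0.84 [ 0.443 -0.247  0.193]
top blue_front 0.79 [ 0.4   -0.246  0.176]
side blue_front 0.94 [ 0.412 -0.245  0.176]
top red_front 0.96 [0.563 0.138 0.176]
top rack 0.74 [ 0.593 -0.24   0.122]
side rack 0.61 [ 0.591 -0.238  0.122]
top lamp 0.92 [0.353 0.536 0.   ]
side lamp 0.63 [0.368 0.548 0.   ]
top clamp 0.51 [ 0.421 -0.075  0.   ]
side clamp 0.87 [ 0.427 -0.067 -0.   ]
16.0 [ 0.374 -0.243  0.445] [0.587 0.133 0.129] [-0.001 -0.001 -0.002 -0.    -0.    -0.002 -0.   ]
```

View pics/s3.png

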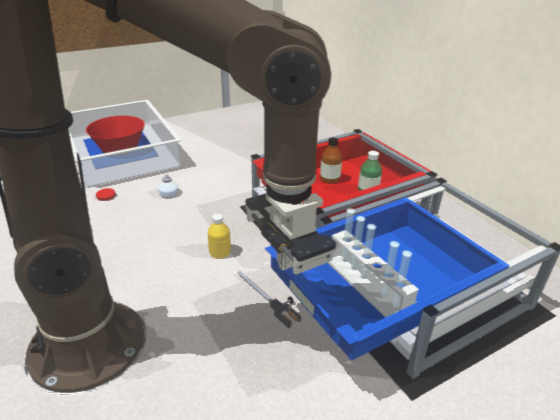

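The blue tray is fully out with the rack upright. The red tray is home with both bottles standing, the lamp and clamp have not moved, and the gripper is free.

```bash
python3 -c "
from cell import arm; print(arm.sign_off())"
```

```text
the job is handed in; nothing more can be done
None
```

I pushed the red tray home and drew the blue tray out to its stop with a fingertip behind its front wall. The rack and bottles are upright, the lamp and clamp are where they were, and the job is handed in; no verdict was returned.

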